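# Open the nursery box for feeding

## Robot

A 6-joint arm with a two-finger parallel gripper is mounted at the origin on the work surface. World frame = base frame: x ahead of the robot, y to its left, z up, the work surface at z = 0. Lengths are in m, angles in degrees, forces in N, time in s.
With the tool pointing down it reaches from about 0.3 to 0.75 m from the base axis. Payload 8.5 kg.
Tool frame: the origin (TCP) lies on the centre line of the jaws, within the pads' length; the fingertips stand 25 mm ahead of it and the grasp point (between the pads) lies 6 mm ahead of it; z points along the fingers, y is the line along which they close (so a half turn about z gives the same grasp; the last joint's range is limited). The gripper opens to 85 mm and grips with 20 to 120 N. Pads are 22 mm wide; open, the fingers measure 114 mm over their backs; the gripper's body (76 mm by 85 mm) begins 54 mm behind the grasp point. The pads swing forward as they close: fully open they stand 13 mm farther back than shut.
Start: joints at [53.039, 21.807, 74.336, -0, 83.858, -12.336], TCP at [0.229, 0.5, 0.256] pointing down, gripper open.
Joint ranges: [-178.18, 178.18], [-50.72, 133.34], [12.68, 142.11], [-81.47, 261.47], [9.98, 163.14], [-165.26, 165.26]. Speed limits (degrees/s): [136.94, 136.94, 180, 180, 180, 180].

## Interface

Orientations are given as a 3x3 rotation matrix whose columns are the frame's x, y, z axes.
In Python, from rig import telemetry, optics, env gives the robot as it stands.
- The arm moves only by the tool send_rows, never from a script. Its argument "deltas" is a list that holds one entry, the list of rows, each a list of 7 numbers: the shift along the tool's x, y, z in m, then the turn, a rotation vector about the tool's x, y, z in rad, then the opening, from -1 (shut) to 1 (fully open), so that 0 is half open. In form: [[[x, y, z, ax, ay, az, grip], ...]]. A call has 1 to 12 rows; each row shifts and turns the commanded pose from where the row before left it, along the tool's axes as they then stand; what a row does not reach is not made up. A row lasts 1/8 s, in which the tool goes at most 62.5 mm and 10.7 degrees, less where a joint would pass 70% of its speed; a pose out of reach is approached as far as the arm can. A call is refused whole if a number of a shift passes 0.0625 or a number of a turn 0.188, either way. A call with a gripper value outside its range is refused whole. The fingers move at their own pace and stop on an object; "squeeze" is the grip in N (left out, the last holds). Time passes only in rows, so rows that do not move let the fingers close. It gives the time, the measured TCP pose, the force, the opening and the grip force at its end, in the units of the state.
- telemetry.observe(): the state, without advancing time (a new reading comes with each control period).
- optics.get_image(name): name is "scene" or "top"; returns a dict with "image" (400x640x3 uint8, red, green, blue), "range_z" (400x640 float32, m along the optical axis (not along the pixel's ray), 0 where there is no reading), "K" (3x3 intrinsics, pixels), "k1" (the pictures are not rectified: a ray, as slopes to the right and down, at radius r is drawn at 1 + k1 r^2 times it, then the intrinsics apply), "rvec" (rotation vector, rad) and "tvec" (3), from world to camera coordinates, as OpenCV has them. Camera axes: x right, y down, z forward; pixel columns grow to the right and rows downward; lengths in m; the calibration is good to about 2 mm. A picture is of the moment at which its call begins.
- env.close_job(): hands the job in; it is judged then, once.
The state is a dict: "time_s": time; "q": joint angles; "qvel": joint speeds; "joint_efforts": joint torques, N m; "position": TCP position; "tool_rot": TCP orientation; "ft_force": force on the tool from outside, world axes, zero at the start; "wrist_torque": the same for the moment, N m; "grip_width": finger opening in m; "gripper_force": force on a finger pad.
Only numpy, scipy, OpenCV 4.12 (cv2) and the standard library are available. Lean on these libraries where they do the work, as an engineer would, in place of code of your own. Each camera call takes 0.05 s, during which the arm holds its last target. There are 200 camera calls.

## Task

A feeding jar has been warming on the lid of the nursery box, under the heat lamp. Lift the jar off and set it down upright on the bench without dropping it, and let go of it; then push the raised front half of the lid up and over until it lies flat on the rear half, so the box is open for feeding. Do not bump the lamp or shift the other things on the bench.

Things in the scene. Friction and masses are not known exactly. Their poses are not given: they have to be found in the camera images.
- crate: Grey crate, fixed, 300 (x) x 400 (y) x 170 mm high, plywood lid in two halves. Origin: centre of its underside, on the bench; x to its rear (away from the robot at yaw 0), z up. The rear lid half (x = 1 to 158 mm) is screwed down; its flat top is 182 mm above the bench. The front half hinges on the line x = 0. Walls at x = -150 and 150, y = -200 and 200 mm; hollow, open under the front half.
- fold_line (a point): Middle of the hinge line between the two lid halves, level with the lid's top face, 182 mm above the bench; the line runs along the crate's y.
- lid_front (a joint): Angle of the front lid half (12 mm plywood, 0.4 kg, 400 mm wide, 164 mm from fold line to free edge): 0 = closed level over the front of the crate, 1.57 = upright, 3.14 (stop) = folded right over, flat on the rear half. Starts at 0.45 to 1.0, free edge raised. Stiff friction hinges (0.6 N m) hold it at any angle: 2 to 7 N square to it at the free edge moves it, it never falls by itself.
- lid_edge (a point): Middle of the free edge of the front lid half, at mid-thickness: 164 mm from the fold line and 6 mm below the top face (the face that ends up against the rear half).
- jar: Closed glass feeding jar with a blue cap and blank white label, 62 mm diameter, 75 mm tall, about 0.16 kg, loose, standing on the rear half of the lid under the lamp. Origin: centre of its underside; z up.
- lamp: Fixed heat lamp hung over the rear lid half. Origin: centre of the bottom of its wire guard, 460 mm above the bench. The guard is 90 mm across at the bottom and widens upwards to the aluminium shade, 180 mm across, from 125 to 300 mm above the origin; chain above. 278 mm between lid and guard: too low for a gripper pointing straight down at the jar. Must not be bumped.
- syringe_jar: Bystander: open glass jar, 60 mm diameter, 55 mm tall, with a white syringe sticking out to about 120 mm, loose on the bench in front of the crate. Origin: centre of its underside.
- spray: Bystander: white plastic bottle with green cap, 58 mm diameter, 115 mm tall, loose on the bench in front of the crate. Origin: centre of its underside.
- thermometer: Bystander: flat white digital thermometer, 62 x 105 x 20 mm, loose on the bench in front of the crate. Origin: centre of its underside.
Things that resemble listed ones, but are neither listed nor needed, are in the scene too. Leave any orange or pink look-alike of the jar alone.

How it is judged:
By the outcome, as a careful person would: the job done as asked, in the order asked, and still so for the second after the job is handed in, with the robot touching nothing.
It also fails if it takes over 61 s, if anything falls off the work surface, if the arm or the gripper's body presses on something with over 40 N, if the wrist force passes 120 N, or if a joint passes its speed limit or range.

## Working session

There is one attempt and no reset: what is moved stays moved. The work goes in short steps, Python scripts to look and compute and a tool call to move; the robot and the scene stay as the last step left them, time stands still between calls to the robot, and variables do not carry over. Pictures are saved under pics/ and viewed, at most 10 in all, crops included, and the job is handed in when it is done.

Besides the shell and the picture viewer there is one more tool, called in YAML: its name, and indented under it one key for each argument. send_rows: Moves the arm, as the interface text tells. Its arguments: {"type":"object","properties":{"deltas":{"type":"array"},"squeeze":{"type":"number"}},"required":["deltas"]}

```bash
mkdir -p pics; cat > h.py <<'E'
import numpy as np, cv2
from rig import telemetry, optics, env
def snap(n):
    d=optics.get_image(n); d['R']=cv2.Rodrigues(np.array(d['rvec'],float))[0]; d['t']=np.array(d['tvec'],float).ravel(); return d
def save(d,f,box=None,s=1):
    im=d['image']
    if box: im=im[box[1]:box[3],box[0]:box[2]]
    im=cv2.resize(im,None,fx=s,fy=s,interpolation=cv2.INTER_CUBIC); cv2.imwrite(f,im[:,:,::-1])
def ray(d,uv):
    uv=np.atleast_2d(np.array(uv,float)); K=np.array(d['K'])
    p=(uv-K[[0,1],[2,2]])/K[[0,1],[0,1]]
    q=p.copy()
    for _ in range(20): q=p/(1+d['k1']*(q**2).sum(1,keepdims=True))
    return np.c_[q,np.ones(len(q))]
def onz(d,uv,z):
    r=ray(d,uv)@d['R']; c=-d['R'].T@d['t']
    return c+r*((z-c[2])/r[:,2])[:,None]
def cloud(d):
    v,u=np.mgrid[0:400,0:640]; r=ray(d,np.c_[u.ravel(),v.ravel()])
    P=(r*d['range_z'].reshape(-1,1)-d['t'])@d['R']
    P[d['range_z'].ravel()==0]=np.nan
    return P.reshape(400,640,3)
E
python3 - <<'E'
from h import *
for n in('scene','top'):
    d=snap(n); save(d,f'pics/{n}0.png'); print(n,-d['R'].T@d['t'],d['R'][2])
    np.savez(f'{n}.npz',**{k:d[k] for k in d})
E
```

```text
scene [ 0.05394276 -0.26804029  1.5897943 ] [ 0.3771241   0.20818709 -0.90246083]
top [0.46297184 0.02643015 1.32719725] [ 0.13871168 -0.00258576 -0.99032943]
```

View pics/scene0.png

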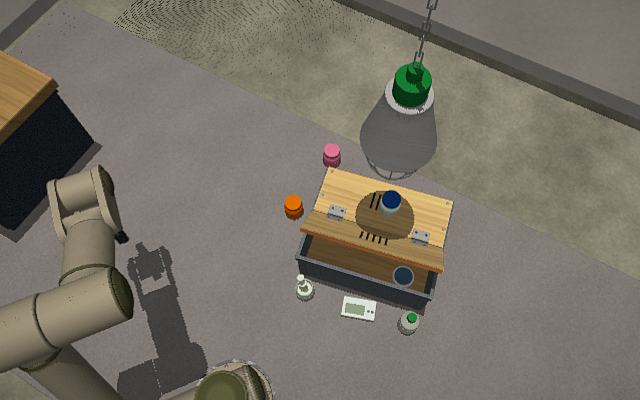

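View pics/top0.png

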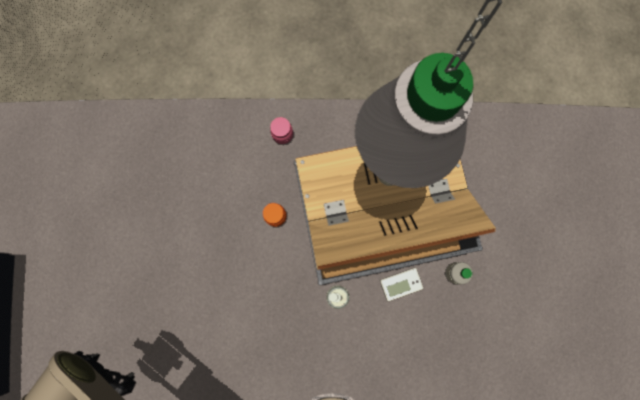

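The scene view shows these candidates for the jar:
- A blue cap with a white label on the rear lid, at (391,202).
- A blue disc inside the crate, at (403,275).
- An orange look-alike at (293,206).
- A pink look-alike at (331,155).

I choose (391,202), because it stands on the rear half of the lid under the lamp. The bystanders are the syringe jar (304,290), the thermometer (359,308) and the spray (409,322).

```bash
python3 - <<'E'
from h import *
D={n:dict(np.load(n+'.npz')) for n in('scene','top')}
d=D['scene']; save(d,'pics/crop.png',(280,130,470,340),2.8)
np.set_printoptions(precision=4,suppress=True)
C={n:cloud(D[n]) for n in D}
hsv={n:cv2.cvtColor(D[n]['image'],cv2.COLOR_RGB2HSV) for n in D}
for n in D:
    P=C[n];h=hsv[n]
    wood=(h[...,0]>8)&(h[...,0]<28)&(h[...,1]>70)
    m=wood&(abs(P[...,2]-.182)<.004)&(P[...,0]>.3)
    Q=P[m]; hull=cv2.minAreaRect(Q[:,:2].astype(np.float32)); print(n,'rear',m.sum(),np.median(Q[:,2]),hull)
    print(cv2.boxPoints(hull))
    m2=wood&(P[...,2]>.195)&(P[...,2]<.35)&(P[...,0]>.3)&(abs(P[...,1])<.5)
    Q=P[m2]; c=Q.mean(0); u,s,v=np.linalg.svd(Q-c); print('front',m2.sum(),c,v[2],Q.min(0),Q.max(0), 'res',s/np.sqrt(len(Q)))
    for nm,mm in dict(blue=(h[...,0]>100)&(h[...,0]<130)&(h[...,1]>110)&(P[...,2]>.05),green=(h[...,0]>50)&(h[...,0]<85)&(h[...,1]>120)&(P[...,2]<.2)).items():
        mm=mm&(P[...,2]<.35)&(P[...,0]>.2); 
        k,l,st,ce=cv2.connectedComponentsWithStats(mm.astype(np.uint8))
        for i in range(1,k):
            if st[i,4]>15: q=P[l==i]; print(nm,ce[i],st[i,4],np.median(q,0),q.min(0),q.max(0))
P=C['scene']
for nm,uv in dict(syr=(304,290),therm=(359,308),spray=(409,322),orange=(293,206),pink=(331,155),hl=(336,212),hr=(421,237)).items():
    print(nm,P[uv[1],uv[0]])
d=D['scene'];print('corners rear', onz(d,[(331,168),(453,201)],.182))
# lamp: points z .44-.8
for n in C:
    P=C[n]
    for a,b in((.45,.5),(.5,.58),(.58,.62),(.7,.77)):
        q=P[(P[...,2]>a)&(P[...,2]<b)&(P[...,0]>.4)]; 
        if len(q): print(n,'lamp',a,len(q),q.mean(0),q.min(0),q.max(0))
# low things in front
P=C['scene']; m=(P[...,2]>.012)&(P[...,2]<.13)&(P[...,0]>.25)&(P[...,0]<.9)&(abs(P[...,1])<.5)
k,l,st,ce=cv2.connectedComponentsWithStats(m.astype(np.uint8))
for i in range(1,k):
    if st[i,4]>40: q=P[l==i]; print(ce[i],st[i,4],q.mean(0),q.min(0),q.max(0))
E
```

```text
scene rear 3611 0.18079699271636307 ((0.6868797540664673, -0.11596161127090454), (0.1665187031030655, 0.39890140295028687), 12.266608238220215)
[[ 0.5631  0.0612]
 [ 0.6479 -0.3285]
 [ 0.8106 -0.2932]
 [ 0.7259  0.0966]]
front 3144 [ 0.5412 -0.1506  0.2608] [0.7073 0.1528 0.6902] [ 0.4572 -0.35    0.1951] [0.6895 0.0577 0.3097] res [0.1154 0.0454 0.0029]
blue [390.9453 198.9844] 256 [ 0.686  -0.1338  0.2545] [ 0.6616 -0.1595  0.1766] [ 0.7396 -0.1003  0.2629]
green [411.6143 317.1714] 70 [ 0.4455 -0.3385  0.1137] [ 0.4331 -0.351   0.101 ] [ 0.4581 -0.3274  0.12  ]
top rear 4977 0.18261995672692005 ((0.6897138953208923, -0.11517885327339172), (0.1650473177433014, 0.40018507838249207), 11.78312873840332)
[[ 0.5681  0.0638]
 [ 0.6498 -0.3279]
 [ 0.8114 -0.2942]
 [ 0.7296  0.0975]]
front 7685 [ 0.5472 -0.1418  0.2581] [-0.7122 -0.1545 -0.6848] [ 0.4586 -0.3518  0.1951] [0.6764 0.0587 0.3101] res [0.1143 0.0448 0.003 ]
green [465.9265 272.8824] 68 [ 0.449  -0.3376  0.1157] [ 0.4388 -0.348   0.1099] [ 0.4592 -0.3258  0.122 ]
syr [ 0.3739 -0.0175  0.0453]
therm [ 0.4149 -0.19    0.0203]
spr
[... 785 characters left out ...]
  0.77  ]
[331.4398 154.8946] 332 [0.8279 0.1411 0.0567] [0.8038 0.1136 0.0124] [0.8649 0.1739 0.0822]
[293.1994 206.4046] 346 [0.5939 0.1542 0.0589] [0.5698 0.1269 0.0126] [0.6299 0.1868 0.0842]
[340.5819 256.031 ] 904 [ 0.5331 -0.0596  0.0222] [ 0.449  -0.1972  0.012 ] [0.6042 0.0544 0.1288]
[349.7066 286.188 ] 1745 [ 0.448  -0.1354  0.0684] [ 0.3504 -0.361   0.012 ] [0.5173 0.0366 0.1299]
[407.8607 276.5508] 797 [ 0.5761 -0.2775  0.0325] [ 0.5283 -0.3496  0.012 ] [ 0.6323 -0.1918  0.1296]
[358.5257 308.1104] 643 [ 0.4145 -0.1887  0.0182] [ 0.3707 -0.2457  0.012 ] [ 0.4591 -0.1316  0.0283]
[408.3307 321.9036] 384 [ 0.4377 -0.3381  0.0775] [ 0.4166 -0.368   0.015 ] [ 0.4745 -0.3106  0.12  ]
```

View pics/crop.png

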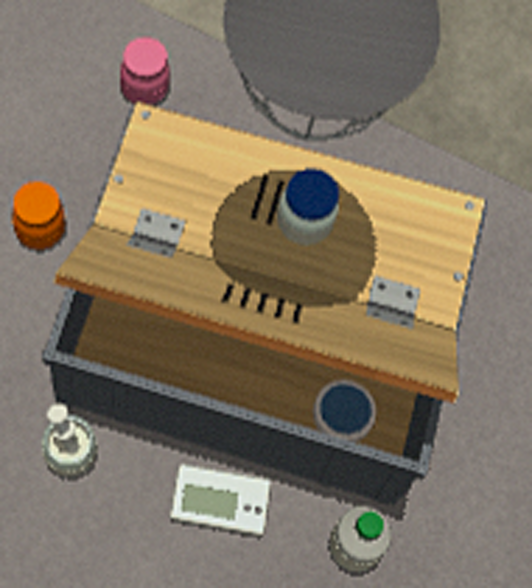

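The crop confirms the choice: a glass jar with a blue cap and white label stands on the rear lid, in the lamp's shadow. The disc in the crate is a bowl. The lid angle is about 0.81 rad and the crate yaw about 12°. Next I'll refine the jar position and plan the approach with the tool tilted about 50° below horizontal, from the front.

```bash
cat >> h.py <<'E'
from scipy.spatial.transform import Rotation as Ro
YAW=np.radians(12.0); EX=np.array([np.cos(YAW),np.sin(YAW),0]); EY=np.array([-np.sin(YAW),np.cos(YAW),0]); EZ=np.array([0,0,1.])
FOLD=np.array([.614,-.1315,.182])
def tool(a,yaw=12.,sgn=1):
    y=np.radians(yaw); ex=np.array([np.cos(y),np.sin(y),0]); ey=sgn*np.array([-np.sin(y),np.cos(y),0]); a=np.radians(a)
    z=ex*np.cos(a)-EZ*np.sin(a); return np.c_[np.cross(ey,z),ey,z]
def C2W(c): return FOLD+c[0]*EX+c[1]*EY+c[2]*EZ   # c relative to fold line
def rows(p0,R0,wps,grip,step=.045,ang=8.,nd=3):
    """wps: list of (p,R); gives rounded rows and tracks the rounded pose"""
    out=[];p,R=np.array(p0),np.array(R0)
    for P,T in wps:
        w=Ro.from_matrix(R.T@T).as_rotvec()
        n=int(max(1,np.ceil(np.linalg.norm(P-p)/step),np.ceil(np.degrees(np.linalg.norm(w))/ang)))
        for i in range(n):
            k=n-i; w=np.round(Ro.from_matrix(R.T@T).as_rotvec()/k,nd); d=np.round(R.T@(P-p)/k,nd)
            p=p+R@d; R=R@Ro.from_rotvec(w).as_matrix(); out.append([*map(float,d),*map(float,w),grip])
    for i in range(0,len(out),12): print(str(out[i:i+12]).replace(' ',''),'\n')
    return p,R
E
python3 - <<'E'
from h import *
np.set_printoptions(precision=4,suppress=True)
d=dict(np.load('scene.npz')); P=cloud(d); h=cv2.cvtColor(d['image'],cv2.COLOR_RGB2HSV)
m=(h[...,0]>100)&(h[...,0]<130)&(h[...,1]>110)&(abs(P[...,0]-.69)<.06)&(abs(P[...,1]+.13)<.06)
t=m&(P[...,2]>.25)
v,u=np.nonzero(t); print(len(u),P[t].mean(0),np.percentile(P[t],[2,98],axis=0)); print(onz(d,[(u.mean(),v.mean())],.257))
m3=(abs(P[...,0]-.69)<.06)&(abs(P[...,1]+.13)<.06)&(P[...,2]>.19)&(P[...,2]<.27); q=P[m3]; print(np.percentile(q,[2,98],axis=0))
# Lamp ring: circle fit shade rim
q=P[(P[...,2]>.583)&(P[...,2]<.6)&(P[...,0]>.4)]; A=np.c_[2*q[:,:2],np.ones(len(q))]; s=np.linalg.lstsq(A,(q[:,:2]**2).sum(1),rcond=None)[0]; print('shade',s[:2],np.sqrt(s[2]+s[0]**2+s[1]**2))
s=telemetry.observe(); p0=np.array(s['position']);R0=np.array(s['tool_rot']); print(p0,R0)
for sg in(1,-1):
    w=Ro.from_matrix(R0.T@tool(50,12,sg)).as_rotvec(degrees=True); print(sg,w)
E
```

```text
232 [ 0.6868 -0.1338  0.2551] [[ 0.6633 -0.1571  0.2508]
 [ 0.71   -0.1097  0.2608]]
[[ 0.6858 -0.1341  0.257 ]]
[[ 0.6573 -0.1627  0.1932]
 [ 0.7111 -0.1076  0.2599]]
shade [ 0.6746 -0.1119] 0.08741325453889741
[0.229  0.4998 0.2558] [[-0.909   0.4167 -0.0008]
 [ 0.4167  0.909  -0.0011]
 [ 0.0003 -0.0013 -1.    ]]
1 [-12.8421 -38.6474 -35.0842]
-1 [-49.5557  16.4669 135.9963]
```

```bash
python3 - <<'E'
from h import *
s=telemetry.observe(); p0=np.array(s['position']);R0=np.array(s['tool_rot'])
T=tool(50); J=np.array([.6863,-.134,.226]); g=J-.006*T[:,2]
p,R=rows(p0,R0,[(np.array([.25,.45,.36]),R0),(np.array([.42,.05,.46]),T),(g-.20*T[:,2],T)],1)
print(p,g)
E
```

```text
[[-0.013,-0.012,-0.035,0.0,0.0,0.0,1],[-0.013,-0.012,-0.035,0.0,0.0,0.0,1],[-0.014,-0.013,-0.034,0.0,0.0,0.0,1],[-0.032,-0.029,-0.01,-0.022,-0.067,-0.061,1],[-0.031,-0.031,-0.009,-0.022,-0.068,-0.061,1],[-0.029,-0.033,-0.007,-0.023,-0.067,-0.061,1],[-0.028,-0.034,-0.006,-0.022,-0.068,-0.061,1],[-0.026,-0.036,-0.005,-0.023,-0.067,-0.061,1],[-0.024,-0.037,-0.004,-0.022,-0.068,-0.061,1],[-0.022,-0.039,-0.003,-0.023,-0.067,-0.062,1],[-0.02,-0.04,-0.003,-0.022,-0.068,-0.061,1],[-0.018,-0.041,-0.002,-0.023,-0.067,-0.062,1]] 

[[-0.016,-0.041,-0.003,-0.022,-0.068,-0.061,1],[-0.003,-0.039,0.019,-0.0,0.0,-0.0,1],[-0.003,-0.039,0.019,-0.0,0.0,-0.0,1],[-0.003,-0.039,0.02,-0.0,0.0,-0.0,1],[-0.003,-0.04,0.019,-0.0,0.0,-0.0,1],[-0.004,-0.039,0.02,-0.0,0.0,-0.0,1],[-0.003,-0.04,0.019,-0.0,0.0,-0.0,1]] 

[ 0.55638939 -0.1621111   0.38397435] [ 0.68252755 -0.13480186  0.23059627]
```

send_rows:
  deltas:
    - [[-0.013,-0.012,-0.035,0,0,0,1],[-0.013,-0.012,-0.035,0,0,0,1],[-0.014,-0.013,-0.034,0,0,0,1],[-0.032,-0.029,-0.01,-0.022,-0.067,-0.061,1],[-0.031,-0.031,-0.009,-0.022,-0.068,-0.061,1],[-0.029,-0.033,-0.007,-0.023,-0.067,-0.061,1],[-0.028,-0.034,-0.006,-0.022,-0.068,-0.061,1],[-0.026,-0.036,-0.005,-0.023,-0.067,-0.061,1],[-0.024,-0.037,-0.004,-0.022,-0.068,-0.061,1],[-0.022,-0.039,-0.003,-0.023,-0.067,-0.062,1],[-0.02,-0.04,-0.003,-0.022,-0.068,-0.061,1],[-0.018,-0.041,-0.002,-0.023,-0.067,-0.062,1]]
  squeeze: 45

```text
time_s: 1.6
position: [0.4031, 0.0883, 0.4501]
tool_rot: [[-0.799, -0.149, 0.583], [-0.109, 0.989, 0.104], [-0.592, 0.02, -0.806]]
ft_force: [1.3, 0.2, -0.7]
grip_width: 0.0853
gripper_force: 0.0
```

send_rows:
  deltas:
    - [[-0.016,-0.041,-0.003,-0.022,-0.068,-0.061,1],[-0.003,-0.039,0.019,0,0,0,1],[-0.003,-0.039,0.019,0,0,0,1],[-0.003,-0.039,0.02,0,0,0,1],[-0.003,-0.04,0.019,0,0,0,1],[-0.004,-0.039,0.02,0,0,0,1],[-0.003,-0.04,0.019,0,0,0,1],[0,0,0,0,0,0,1],[0,0,0,0,0,0,1]]

```text
time_s: 2.72
position: [0.5562, -0.1616, 0.3841]
tool_rot: [[-0.749, -0.208, 0.629], [-0.158, 0.978, 0.135], [-0.644, 0.001, -0.765]]
ft_force: [0.0, 0.2, 0.5]
grip_width: 0.0855
gripper_force: 0.0
```

```bash
python3 - <<'E'
from h import *
s=telemetry.observe(); p0=np.array(s['position']);R0=np.array(s['tool_rot']);print(s['time_s'],p0,s['q'],s['ft_force'])
T=tool(50); J=np.array([.6863,-.134,.226]); g=J-.006*T[:,2]
p,R=rows(p0,R0,[(g-.1*T[:,2],T),(g,T)],1,step=.025)
for n in('scene','top'): d=snap(n);save(d,f'pics/{n}1.png',(230,100,550,340),2)
E
```

```text
2.725 [ 0.55618061 -0.16162532  0.38406065] [ -40.24027006    9.14268562   80.1036555    33.46716858   67.45288514
 -148.85152019] [0.01181925 0.19599826 0.52531068]
[[-0.0,-0.0,0.02,0.0,0.0,-0.0,1],[-0.0,-0.0,0.02,0.0,0.0,-0.0,1],[-0.0,-0.0,0.02,0.0,0.0,-0.0,1],[-0.0,-0.0,0.02,0.0,0.001,-0.0,1],[-0.0,-0.0,0.021,0.001,0.0,-0.001,1],[-0.0,-0.0,0.025,-0.0,0.0,0.0,1],[-0.0,-0.0,0.025,-0.0,0.0,0.0,1],[-0.0,-0.0,0.025,-0.0,0.0,0.0,1],[-0.0,-0.0,0.025,-0.0,0.0,0.0,1]]
```

View pics/scene1.png

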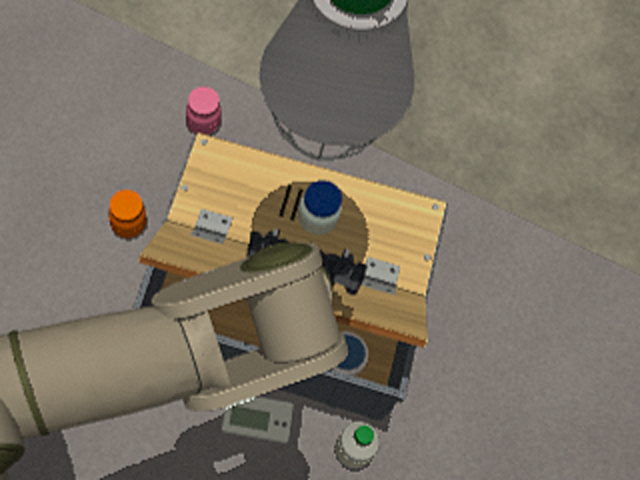

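The jar's cap is centred ahead of the open fingers (jar at (322,205), fingers at (265,245) and (350,275) in the crop). Nothing has shifted. I'll go in.

send_rows:
  deltas:
    - [[0,0,0.02,0,0,0,1],[0,0,0.02,0,0,0,1],[0,0,0.02,0,0,0,1],[0,0,0.02,0,0,0,1],[0,0,0.021,0,0,0,1],[0,0,0.025,0,0,0,1],[0,0,0.025,0,0,0,1],[0,0,0.025,0,0,0,1],[0,0,0.025,0,0,0,1],[0,0,0,0,0,0,1]]

```text
time_s: 4.08
position: [0.6829, -0.1339, 0.2295]
tool_rot: [[-0.749, -0.209, 0.628], [-0.159, 0.978, 0.136], [-0.643, 0.002, -0.766]]
ft_force: [0.1, -0.1, 0.3]
grip_width: 0.0855
gripper_force: 0.0
```

send_rows:
  deltas:
    - [[0,0,0,0,0,0,-0.2],[0,0,0,0,0,0,-0.2],[0,0,0,0,0,0,-0.2],[0,0,0,0,0,0,-0.2],[0,0,0,0,0,0,-0.2],[0,0,0,0,0,0,-0.2]]
  squeeze: 45

```text
time_s: 4.82
position: [0.683, -0.1353, 0.2324]
tool_rot: [[-0.747, -0.207, 0.632], [-0.159, 0.978, 0.133], [-0.646, -0.001, -0.764]]
ft_force: [-3.6, 1.3, 7.0]
grip_width: 0.0598
gripper_force: 49.3
```

```bash
python3 - <<'E'
from h import *
s=telemetry.observe(); p0=np.array(s['position']);R0=np.array(s['tool_rot']);print(s['time_s'],p0,s['q'],s['ft_force'],s['grip_width'],s['gripper_force'])
for n in('scene',): d=snap(n);save(d,f'pics/{n}2.png',(330,130,460,290),3.5)
E
```

```text
4.825 [ 0.68295835 -0.13527132  0.23236227] [ -29.31572551   26.82964068   79.87799613   35.72720685   46.78554607
 -150.07693262] [-3.617781    1.31688907  6.96266909] 0.059765389013984274 49.33717324398458
```

View pics/scene2.png

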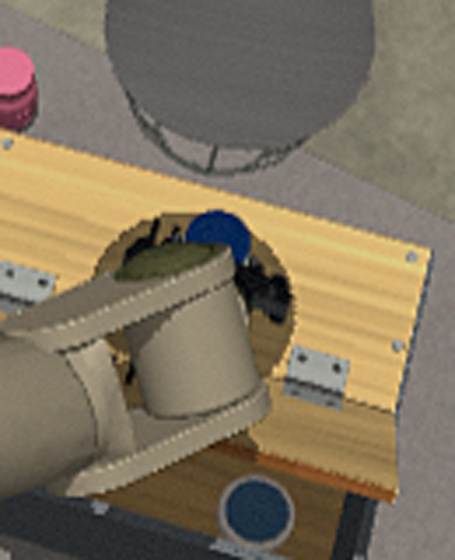

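The fingers hold the jar around its body, with the cap still level at (218,238) in the crop. Grip width is 59.8 mm at 49 N. I'll lift gently and check.

send_rows:
  deltas:
    - [[-0.003,0,-0.004,0,0,0,-0.2],[-0.006,0,-0.008,0,0,0,-0.2],[-0.006,0,-0.008,0,0,0,-0.2],[-0.006,0,-0.01,0,0,0,-0.2],[0,0,-0.02,0,0,0,-0.2],[0,0,-0.025,0,0,0,-0.2],[0,0,-0.025,0,0,0,-0.2],[0,0,-0.03,0,0,0,-0.2],[0,0,-0.03,0,0,0,-0.2],[0,0,-0.03,0,0,0,-0.2],[0,0,-0.03,0,0,0,-0.2],[0,0,-0.02,0,0,0,-0.2]]

```text
time_s: 6.38
position: [0.546, -0.1639, 0.4295]
tool_rot: [[-0.748, -0.207, 0.631], [-0.159, 0.978, 0.132], [-0.645, -0.001, -0.765]]
ft_force: [-0.1, 0.1, -2.3]
grip_width: 0.0595
gripper_force: 49.1
```

```bash
python3 - <<'E'
from h import *
np.set_printoptions(precision=4,suppress=True)
s=telemetry.observe(); p0=np.array(s['position']);R0=np.array(s['tool_rot']);print(s['time_s'],p0,s['q'],s['ft_force'],s['grip_width'],s['gripper_force'])
d=snap('scene');P=cloud(d)
h=cv2.cvtColor(d['image'],cv2.COLOR_RGB2HSV); t=(h[...,0]>100)&(h[...,0]<130)&(h[...,1]>110)&(P[...,2]>.3)
print(t.sum(),np.nanpercentile(P[t],[2,50,98],axis=0)); q=P[t]; c=np.median(q,0); k=np.linalg.norm(q-c,axis=1)<.03; 
v=np.linalg.svd(q[k]-q[k].mean(0))[2]; print('cap normal',v[2], c-p0)
save(d,'pics/scene3.png',(230,60,550,340),2)
# place at (.42,.27)
for L in [(.42,.25)]:
    c0=0
T=tool(50)
gp=p0+.006*R0[:,2]; print('grasp pt',gp)
a=np.array([.46,.06,.42]); b=np.array([.42,.25,.30]); cc=np.array([.42,.25,.08])
T2=tool(50,25)
p,R=rows(p0,R0,[(a,T),(b,T2),(cc,T2)],-.2,step=.03)
E
```

```text
6.375 [ 0.546  -0.1639  0.4295] [ -41.3284    7.1819   75.2178   32.5349   73.6323 -145.9169] [-0.0701  0.1381 -2.2565] 0.05951503076173303 49.085212061181664
340 [[ 0.3157 -0.2149  0.3021]
 [ 0.5541 -0.1598  0.4516]
 [ 0.5775  0.9249  0.4823]]
cap normal [-0.0109 -0.0062 -0.9999] [0.0081 0.0042 0.0221]
grasp pt [ 0.5498 -0.1632  0.425 ]
[[0.004,0.026,-0.002,-0.0,0.0,0.0,-0.2],[0.004,0.026,-0.002,-0.0,0.0,0.0,-0.2],[0.004,0.026,-0.002,-0.0,0.0,0.0,-0.2],[0.004,0.026,-0.002,-0.0,0.0,0.0,-0.2],[0.004,0.027,-0.002,-0.0,0.0,0.0,-0.2],[0.004,0.026,-0.002,-0.0,0.001,0.0,-0.2],[0.004,0.027,-0.002,-0.001,0.0,0.0,-0.2],[0.003,0.026,-0.002,-0.0,0.001,0.0,-0.2],[0.004,0.027,-0.001,-0.001,0.0,0.0,-0.2],[0.01,0.024,0.011,-0.018,0.0,-0.022,-0.2],[0.009,0.024,0.012,-0.018,0.0,-0.022,-0.2],[0.008,0.024,0.012,-0.018,0.0,-0.022,-0.2]] 

[[0.008,0.024,0.013,-0.018,0.0,-0.022,-0.2],[0.007,0.024,0.013,-0.018,0.0,-0.021,-0.2],[0.007,0.024,0.014,-0.019,0.0,-0.022,-0.2],[0.007,0.024,0.014,-0.018,0.0,-0.021,-0.2],[0.006,0.025,0.015,-0.019,0.0,-0.022,-0.2],[0.018,-0.0,0.021,0.0,0.0,0.0,-0.2],[0.018,-0.0,0.021,0.0,0.0,0.0,-0.2],[0.018,-0.0,0.021,0.0,0.0,0.0,-0.2],[0.017,-0.0,0.021,0.0,0.0,0.0,-0.2],[0.018,-0.0,0.021,0.0,0.0,0.0,-0.2],[0.017,-0.0,0.021,0.0,0.0,0.0,-0.2],[0.018,-0.0,0.021,0.0,0.0,0.0,-0.2]] 

[[0.017,-0.0,0.022,0.0,0.0,0.0,-0.2]]
```

View pics/scene3.png

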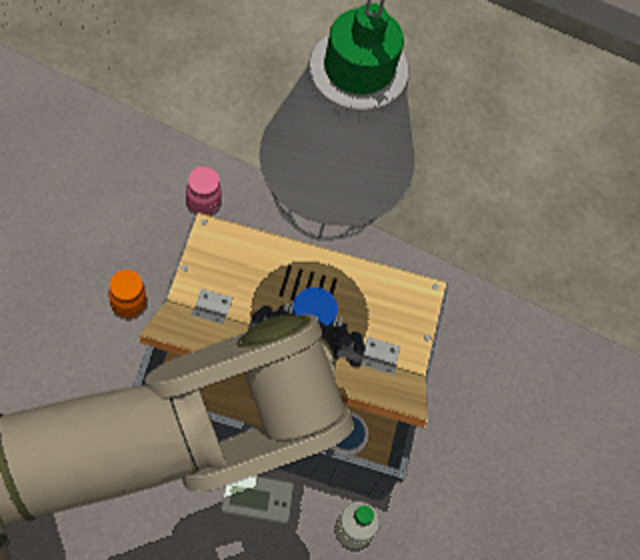

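The jar is lifted and upright: the cap at (316,307) is level, with its normal vertical. I'll carry it to clear bench on the left.

send_rows:
  deltas:
    - [[0.004,0.026,-0.002,0,0,0,-0.2],[0.004,0.026,-0.002,0,0,0,-0.2],[0.004,0.026,-0.002,0,0,0,-0.2],[0.004,0.026,-0.002,0,0,0,-0.2],[0.004,0.027,-0.002,0,0,0,-0.2],[0.004,0.026,-0.002,0,0.001,0,-0.2],[0.004,0.027,-0.002,-0.001,0,0,-0.2],[0.003,0.026,-0.002,0,0.001,0,-0.2],[0.004,0.027,-0.001,-0.001,0,0,-0.2],[0.01,0.024,0.011,-0.018,0,-0.022,-0.2],[0.009,0.024,0.012,-0.018,0,-0.022,-0.2],[0.008,0.024,0.012,-0.018,0,-0.022,-0.2]]

```text
time_s: 7.92
position: [0.4452, 0.1313, 0.3737]
tool_rot: [[-0.733, -0.292, 0.614], [-0.223, 0.956, 0.188], [-0.642, 0.001, -0.766]]
ft_force: [0.4, 0.1, -1.7]
grip_width: 0.0599
gripper_force: 49.1
```

send_rows:
  deltas:
    - [[0.008,0.024,0.013,-0.018,0,-0.022,-0.2],[0.007,0.024,0.013,-0.018,0,-0.021,-0.2],[0.007,0.024,0.014,-0.019,0,-0.022,-0.2],[0.007,0.024,0.014,-0.018,0,-0.021,-0.2],[0.006,0.025,0.015,-0.019,0,-0.022,-0.2],[0.018,0,0.021,0,0,0,-0.2],[0.018,0,0.021,0,0,0,-0.2],[0.018,0,0.021,0,0,0,-0.2],[0.017,0,0.021,0,0,0,-0.2],[0.018,0,0.021,0,0,0,-0.2],[0.017,0,0.021,0,0,0,-0.2],[0,0,0,0,0,0,-0.2]]

```text
time_s: 9.43
position: [0.4214, 0.248, 0.1456]
tool_rot: [[-0.697, -0.429, 0.574], [-0.323, 0.903, 0.282], [-0.639, 0.011, -0.769]]
ft_force: [-0.2, 0.2, -1.4]
grip_width: 0.0595
gripper_force: 49.2
```

```bash
python3 - <<'E'
from h import *
np.set_printoptions(precision=4,suppress=True)
s=telemetry.observe(); p0=np.array(s['position']);R0=np.array(s['tool_rot']);print(s['time_s'],p0,s['q'],s['ft_force'],s['grip_width'],s['gripper_force'])
d=snap('scene');P=cloud(d)
h=cv2.cvtColor(d['image'],cv2.COLOR_RGB2HSV); t=(h[...,0]>100)&(h[...,0]<130)&(h[...,1]>110)&(np.linalg.norm(P[...,:2]-p0[:2],axis=2)<.06)
q=P[t]; q=q[q[:,2]>np.nanpercentile(q[:,2],90)-.012]; v=np.linalg.svd(q-q.mean(0))[2]; print('cap',len(q),np.median(q,0),v[2])
p,R=rows(p0,R0,[(np.array([*p0[:2],.065]),tool(50,25)),(np.array([*p0[:2],.051]),tool(50,25))],-.2,step=.015)
E
```

```text
9.425 [0.4214 0.248  0.1456] [  12.1894   15.9158  119.5311   57.8709   10.5153 -157.2749] [-0.249   0.2422 -1.4101] 0.059459855055114 49.20723935589194
cap 224 [0.4291 0.2509 0.1683] [-0.1421 -0.1416 -0.9797]
[[0.009,-0.0,0.01,0.002,-0.001,-0.0,-0.2],[0.009,-0.0,0.01,0.002,-0.001,-0.0,-0.2],[0.008,-0.0,0.01,0.002,-0.001,-0.0,-0.2],[0.009,-0.0,0.011,0.002,-0.0,-0.001,-0.2],[0.008,-0.0,0.01,0.003,-0.001,-0.0,-0.2],[0.009,-0.001,0.011,0.002,-0.0,-0.001,-0.2],[0.009,0.0,0.011,0.0,-0.0,0.0,-0.2]]
```

Joint 5 is near its lower limit here, so I'll move farther out and turn the tool's yaw before lowering.

```bash
python3 - <<'E'
from h import *
s=telemetry.observe(); p0=np.array(s['position']);R0=np.array(s['tool_rot'])
p,R=rows(p0,R0,[(np.array([.45,.27,.19]),tool(50,25)),(np.array([.50,.32,.16]),tool(50,40))],-.2,step=.02,ang=4)
E
```

```text
[[-0.018,0.003,-0.004,0.004,-0.001,-0.0,-0.2],[-0.018,0.002,-0.004,0.004,-0.001,-0.001,-0.2],[-0.019,0.003,-0.003,0.005,-0.001,-0.0,-0.2],[-0.008,0.006,0.016,-0.042,0.0,-0.05,-0.2],[-0.008,0.005,0.017,-0.042,0.0,-0.05,-0.2],[-0.008,0.004,0.017,-0.042,0.0,-0.05,-0.2],[-0.009,0.002,0.017,-0.042,0.0,-0.051,-0.2]]
```

send_rows:
  deltas:
    - [[-0.018,0.003,-0.004,0.004,-0.001,0,-0.2],[-0.018,0.002,-0.004,0.004,-0.001,0,-0.2],[-0.019,0.003,-0.003,0.005,-0.001,0,-0.2],[-0.008,0.006,0.016,-0.042,0,-0.05,-0.2],[-0.008,0.005,0.017,-0.042,0,-0.05,-0.2],[-0.008,0.004,0.017,-0.042,0,-0.05,-0.2],[-0.009,0.002,0.017,-0.042,0,-0.051,-0.2],[0,0,0,0,0,0,-0.2]]

```text
time_s: 10.48
position: [0.5, 0.3194, 0.1588]
tool_rot: [[-0.586, -0.643, 0.493], [-0.492, 0.766, 0.413], [-0.643, -0.0, -0.766]]
ft_force: [0.0, -0.8, -1.4]
grip_width: 0.0596
gripper_force: 49.6
```

```bash
python3 - <<'E'
from h import *
np.set_printoptions(precision=4,suppress=True)
s=telemetry.observe(); p0=np.array(s['position']);R0=np.array(s['tool_rot']);print(s['time_s'],p0,R0,s['q'],s['ft_force'],s['grip_width'])
d=snap('scene');P=cloud(d)
h=cv2.cvtColor(d['image'],cv2.COLOR_RGB2HSV); t=(h[...,0]>100)&(h[...,0]<130)&(h[...,1]>110)&(np.linalg.norm(P[...,:2]-p0[:2],axis=2)<.045)
q=P[t]; zt=np.nanpercentile(q[:,2],80); q=q[abs(q[:,2]-zt)<.008]; v=np.linalg.svd(q-q.mean(0))[2]; print('cap',len(q),np.median(q,0)-p0,v[2])
save(d,'pics/scene4.png',(200,100,440,320),2.5)
T=tool(50,40)
p,R=rows(p0,R0,[(np.array([.51,.33,.07]),T)],-.2,step=.02)
E
```

```text
10.475 [0.5    0.3194 0.1588] [[-0.5864 -0.6428  0.4929]
 [-0.4922  0.766   0.4134]
 [-0.6433 -0.0002 -0.7656]] [  14.7832   22.5555  103.3801   44.5505   22.9884 -152.0189] [ 0.0397 -0.7938 -1.4222] 0.05964901875101768
cap 137 [0.0124 0.0063 0.0219] [-0.001  -0.0067 -1.    ]
[[0.009,0.0,0.015,-0.0,0.0,0.0,-0.2],[0.009,0.0,0.016,-0.0,0.0,0.0,-0.2],[0.009,0.001,0.015,-0.0,0.0,0.0,-0.2],[0.01,0.0,0.016,-0.0,0.0,0.0,-0.2],[0.009,0.001,0.015,-0.0,0.001,0.0,-0.2]]
```

View pics/scene4.png

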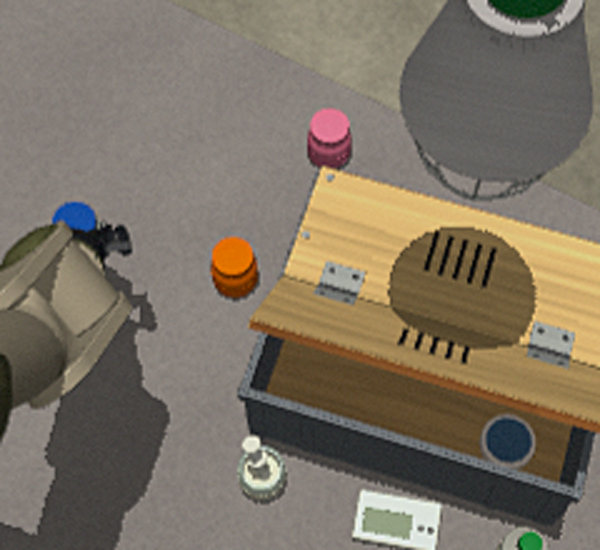

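The jar, capped at (74,216) in the crop, is upright over empty bench, and the orange jar at (234,266) is well clear. I'll lower it.

send_rows:
  deltas:
    - [[0.009,0,0.015,0,0,0,-0.2],[0.009,0,0.016,0,0,0,-0.2],[0.009,0.001,0.015,0,0,0,-0.2],[0.01,0,0.016,0,0,0,-0.2],[0.009,0.001,0.015,0,0,0,-0.2],[0.003,0,0.0035,0,0,0,-0.2],[0.003,0,0.0035,0,0,0,-0.2],[0.002,0,0.003,0,0,0,-0.2],[0,0,0,0,0,0,-0.2]]

```text
time_s: 11.65
position: [0.5165, 0.3422, 0.0753]
tool_rot: [[-0.607, -0.636, 0.477], [-0.502, 0.772, 0.391], [-0.616, -0.002, -0.787]]
ft_force: [0.3, -0.0, -1.6]
grip_width: 0.0598
gripper_force: 49.6
```

```bash
python3 - <<'E'
from h import *
np.set_printoptions(precision=4,suppress=True)
s=telemetry.observe(); p0=np.array(s['position']);R0=np.array(s['tool_rot']);print(s['time_s'],p0,R0,s['q'],s['ft_force'],s['grip_width'])
d=snap('scene');P=cloud(d)
h=cv2.cvtColor(d['image'],cv2.COLOR_RGB2HSV); t=(h[...,0]>100)&(h[...,0]<130)&(h[...,1]>110)&(np.linalg.norm(P[...,:2]-p0[:2],axis=2)<.045)
q=P[t]; zt=np.nanpercentile(q[:,2],80); q=q[abs(q[:,2]-zt)<.008]; v=np.linalg.svd(q-q.mean(0))[2]; print('cap',len(q),np.median(q,0),v[2])
E
```

```text
11.65 [0.5165 0.3422 0.0753] [[-0.6071 -0.6359  0.4766]
 [-0.5016  0.7718  0.3908]
 [-0.6163 -0.0018 -0.7875]] [  17.5215   32.8341  102.8646   58.4853   15.5961 -165.1959] [ 0.276  -0.0433 -1.5807] 0.05978858042232221
cap 85 [0.5319 0.3505 0.0974] [-0.1147 -0.04   -0.9926]
```

Joint 6 is at its limit here. I'll fit a small kinematic model from the logged poses, to choose a reachable set-down pose and later the push poses.

```bash
cat > kin.py <<'E'
from h import *
from scipy.optimize import least_squares
D=[([53.039,21.807,74.336,0,83.858,-12.336],[.229,.4998,.2558]),
([-40.24027,9.142686,80.103656,33.467169,67.452885,-148.85152],[.556181,-.161625,.384061]),
([-29.315726,26.829641,79.877996,35.727207,46.785546,-150.076933],[.682958,-.135271,.232362]),
([-41.3284,7.1819,75.2178,32.5349,73.6323,-145.9169],[.546,-.1639,.4295]),
([12.1894,15.9158,119.5311,57.8709,10.5153,-157.2749],[.4214,.248,.1456]),
([14.7832,22.5555,103.3801,44.5505,22.9884,-152.0189],[.5,.3194,.1588]),
([17.5215,32.8341,102.8646,58.4853,15.5961,-165.1959],[.5165,.3422,.0753])]
rz=lambda a:Ro.from_euler('z',a,degrees=True).as_matrix(); ry=lambda a:Ro.from_euler('y',a,degrees=True).as_matrix()
def fk(q,x):
    A=ry(q[1]+q[2]); B=A@rz(q[3]); C=B@ry(q[4])
    p=np.array([x[0],x[1],x[2]])+ry(q[1])@[0,0,x[3]]+A@[x[4],0,x[5]]+B@[x[6],x[7],0]+C@[0,0,x[8]]
    return rz(q[0])@p, rz(q[0])@C@rz(q[5]+x[9])
R0=np.array([[-0.909,0.4167,-0.0008],[0.4167,0.909,-0.0011],[0.0003,-0.0013,-1]])
c=Ro.from_matrix((rz(53.039)@ry(180)@rz(-12.336)).T@R0).as_euler('zyx',degrees=True)
f=lambda x:np.r_[np.concatenate([(fk(q,np.r_[x,c[0]])[0]-p)*1e3 for q,p in D]),(x-X0)*.3]
X0=np.array([0,0,.3,.35,0,.35,0,0,.25])
X=np.r_[least_squares(f,X0).x,c[0]]
LO=np.array([-178,-50,13,-81,10.3,-164.5]);HI=np.array([178,133,142,261,163,164.5])
def ik(p,R,q0):
    g=lambda q:(lambda P,T:np.r_[(P-p)*1e3,Ro.from_matrix(T.T@R).as_rotvec(degrees=True)*3])(*fk(q,X))
    r=least_squares(g,np.clip(q0,LO+.01,HI-.01),bounds=(LO,HI)); return r.x,np.abs(r.fun).max()
E
python3 - <<'E'
from kin import *
np.set_printoptions(precision=3,suppress=True)
print(c,X); print(np.array([(fk(q,X)[0]-p)*1e3 for q,p in D]))
s=telemetry.observe(); q=np.array(s['q']); P,T=fk(q,X); print(T-np.array(s['tool_rot']))
for xy in [(.52,.34),(.56,.36),(.58,.40),(.62,.42),(.56,.30)]:
  for yw in (10,25,40,55): print(xy,yw,*ik(np.array([*xy,.05]),tool(50,yw),q))
E
```

```text
[90.002  0.075 -0.016] [-0.     0.117  0.13   0.537  0.103  0.351  0.     0.001  0.233 90.002]
[[ 0.109  0.055  0.058]
 [ 0.001  0.084 -0.026]
 [-0.038  0.09  -0.074]
 [ 0.045  0.033  0.032]
 [ 0.077 -0.021  0.032]
 [-0.066 -0.031 -0.029]
 [ 0.032 -0.068  0.008]]
[[-0.  0. -0.]
 [ 0.  0. -0.]
 [-0.  0. -0.]]
(0.52, 0.34) 10 [ 26.263  36.689 102.182 -77.748  10.615   0.136] 3.3306690738754696e-13
(0.52, 0.34) 25 [  20.489   35.108  101.044   26.394   10.3   -119.832] 15.548779084815763
(0.52, 0.34) 40 [  17.753   35.38   102.19    57.766   14.466 -164.5  ] 10.723161333773753
(0.52, 0.34) 55 [  15.492   35.518   98.043   45.655   26.729 -164.5  ] 22.46286917819829
(0.56, 0.36) 10 [ 26.26   39.082  95.039 -56.233  12.503 -21.814] 1.1102230246251565e-13
(0.56, 0.36) 25 [  21.664   37.981   95.167   14.435   10.3   -106.898] 9.170810709078502
(0.56, 0.36) 40 [  17.867   38.2     96.555   58.141   15.812 -164.5  ] 3.665699762975067
(0.56, 0.36) 55 [  15.624   38.479   92.034   46.311   28.729 -164.5  ] 15.86687363612186
(0.58, 0.4) 10 [ 29.027  41.551  88.106 -46.06   16.92  -30.412] 2.220
[... 297 characters left out ...]
0 [ 28.835  44.399  80.455 -36.449  20.444 -40.673] 2.7755575615628914e-13
(0.62, 0.42) 25 [ 25.111  43.477  82.966  -0.306  13.557 -89.62 ] 2.220446049250313e-13
(0.62, 0.42) 40 [  21.362   43.4     83.272   39.337   18.91  -142.277] 1.5265566588595902e-13
(0.62, 0.42) 55 [  18.125   44.136   81.083   48.883   30.503 -164.5  ] 0.9480483424203046
(0.56, 0.3) 10 [ 20.975  37.134  99.553 -60.088  10.3   -21.682] 6.191031459929047
(0.56, 0.3) 25 [  13.916   36.374  101.7     66.088   10.3   -164.5  ] 7.632638327554488
(0.56, 0.3) 40 [  12.025   36.242   99.265   53.752   18.946 -164.5  ] 12.069078689659465
(0.56, 0.3) 55 [  10.307   36.655   94.441   42.47    31.318 -164.5  ] 24.754821025415986
```

```bash
python3 - <<'E'
from kin import *
np.set_printoptions(precision=1,suppress=True)
s=telemetry.observe(); p0=np.array(s['position']);R0=np.array(s['tool_rot']); q=np.array(s['q'])
T=tool(50,35); g=np.array([.63,.42,.052])
W=[(np.array([.53,.35,.11]),tool(50,40)),(np.array([.63,.42,.11]),T),(g,T)]
for p,R in W+[(g-.12*T[:,2],T)]: q,e=ik(p,R,q); print(p,q,e)
rows(p0,R0,W,-.2,step=.02)
E
```

```text
[0.5 0.3 0.1] [  17.5   30.4   99.9   50.8   18.5 -157. ] 2.3592239273284576e-13
[0.6 0.4 0.1] [  22.2   39.    79.7   21.    23.4 -119.3] 1.942890293094024e-13
[0.6 0.4 0.1] [  22.2   43.7   81.9   28.9   17.1 -127.7] 1.1102230246251565e-13
[0.6 0.4 0.1] [  20.3   30.4   91.    26.3   21.5 -126. ] 2.220446049250313e-13
[[-0.017,-0.001,-0.009,-0.004,-0.017,-0.003,-0.2],[-0.017,-0.002,-0.008,-0.003,-0.017,-0.003,-0.2],[-0.013,-0.001,0.011,0.008,0.0,0.01,-0.2],[-0.013,-0.001,0.011,0.008,0.0,0.01,-0.2],[-0.013,-0.001,0.011,0.008,0.0,0.009,-0.2],[-0.013,-0.001,0.011,0.008,0.0,0.01,-0.2],[-0.014,-0.001,0.011,0.008,0.0,0.009,-0.2],[-0.014,-0.0,0.011,0.008,0.0,0.01,-0.2],[-0.013,-0.001,0.012,0.008,0.0,0.009,-0.2],[0.012,0.0,0.015,0.0,0.0,0.0,-0.2],[0.013,0.0,0.015,0.0,0.0,0.0,-0.2],[0.012,0.0,0.014,0.0,0.0,0.0,-0.2]]
```

send_rows:
  deltas:
    - [[-0.017,-0.001,-0.009,-0.004,-0.017,-0.003,-0.2],[-0.017,-0.002,-0.008,-0.003,-0.017,-0.003,-0.2],[-0.013,-0.001,0.011,0.008,0,0.01,-0.2],[-0.013,-0.001,0.011,0.008,0,0.01,-0.2],[-0.013,-0.001,0.011,0.008,0,0.009,-0.2],[-0.013,-0.001,0.011,0.008,0,0.01,-0.2],[-0.014,-0.001,0.011,0.008,0,0.009,-0.2],[-0.014,0,0.011,0.008,0,0.01,-0.2],[-0.013,-0.001,0.012,0.008,0,0.009,-0.2],[0.012,0,0.015,0,0,0,-0.2],[0.01,0,0.0125,0,0,0,-0.2],[0,0,0,0,0,0,-0.2]]

```text
time_s: 13.2
position: [0.6303, 0.42, 0.073]
tool_rot: [[-0.629, -0.574, 0.524], [-0.44, 0.819, 0.368], [-0.64, 0.001, -0.768]]
ft_force: [-0.1, -0.0, -1.7]
grip_width: 0.0596
gripper_force: 49.5
```

```bash
python3 - <<'E'
from h import *
np.set_printoptions(precision=4,suppress=True)
s=telemetry.observe(); p0=np.array(s['position']);R0=np.array(s['tool_rot']);print(s['time_s'],p0,s['q'],s['ft_force'],s['grip_width'])
d=snap('scene');P=cloud(d)
h=cv2.cvtColor(d['image'],cv2.COLOR_RGB2HSV); t=(h[...,0]>100)&(h[...,0]<130)&(h[...,1]>110)&(np.linalg.norm(P[...,:2]-p0[:2],axis=2)<.045)
q=P[t]; zt=np.nanpercentile(q[:,2],80); q=q[abs(q[:,2]-zt)<.008]; v=np.linalg.svd(q-q.mean(0))[2]; print('cap',len(q),np.median(q,0),v[2])
rows(p0,R0,[(np.array([.63,.42,.051]),tool(50,35))],-.2,step=.006,nd=4)
E
```

```text
13.2 [0.6303 0.42   0.073 ] [  22.2035   41.9854   81.0792   25.1878   19.5676 -123.7712] [-0.1148 -0.0185 -1.7392] 0.05962182367686812
cap 99 [0.6424 0.4253 0.095 ] [0.0378 0.0109 0.9992]
[[0.0036,0.0,0.0042,0.0002,-0.0008,-0.0001,-0.2],[0.0036,0.0001,0.0042,0.0002,-0.0008,-0.0001,-0.2],[0.0035,0.0,0.0042,0.0002,-0.0008,-0.0001,-0.2],[0.0036,0.0001,0.0042,0.0001,-0.0008,-0.0001,-0.2]]
```

send_rows:
  deltas:
    - [[0.0036,0,0.0042,0,0,0,-0.2],[0.0036,0,0.0042,0,0,0,-0.2],[0.0036,0,0.0042,0,0,0,-0.2],[0.002,0,0.0025,0,0,0,-0.2],[0,0,0,0,0,0,-0.2]]

```text
time_s: 13.88
position: [0.6307, 0.4202, 0.0544]
tool_rot: [[-0.628, -0.574, 0.526], [-0.44, 0.819, 0.369], [-0.642, 0.0, -0.766]]
ft_force: [-0.1, -0.2, -1.1]
grip_width: 0.0598
gripper_force: 49.6
```

send_rows:
  deltas:
    - [[0.0012,0,0.0014,0,0,0,-0.2],[0.0012,0,0.0014,0,0,0,-0.2],[0,0,0,0,0,0,-0.2]]

```text
time_s: 14.25
position: [0.6307, 0.4202, 0.0509]
tool_rot: [[-0.628, -0.574, 0.526], [-0.44, 0.819, 0.369], [-0.642, 0.0, -0.766]]
ft_force: [0.2, 0.5, -2.4]
grip_width: 0.0596
gripper_force: 49.6
```

send_rows:
  deltas:
    - [[0.0006,0,0.0008,0,0,0,-0.2],[0.0006,0,0.0008,0,0,0,-0.2],[0,0,0,0,0,0,-0.2]]

```text
time_s: 14.62
position: [0.6313, 0.4205, 0.0504]
tool_rot: [[-0.626, -0.574, 0.528], [-0.439, 0.819, 0.369], [-0.645, -0.0, -0.765]]
ft_force: [-3.5, -2.2, 5.6]
grip_width: 0.0594
gripper_force: 50.4
```

Contact: the bench is carrying the jar. I'll release slowly and back off along the tool axis.

send_rows:
  deltas:
    - [[0,0,0,0,0,0,0.45],[0,0,0,0,0,0,0.5],[0,0,0,0,0,0,0.7],[0,0,0,0,0,0,1],[0,0,0,0,0,0,1],[0,0,0,0,0,0,1],[0,0,-0.01,0,0,0,1],[0,0,-0.02,0,0,0,1],[0,0,-0.03,0,0,0,1],[0,0,-0.03,0,0,0,1],[0,0,-0.03,0,0,0,1],[0,0,0,0,0,0,1]]

```text
time_s: 16.12
position: [0.5674, 0.3758, 0.1434]
tool_rot: [[-0.626, -0.574, 0.529], [-0.439, 0.819, 0.369], [-0.645, -0.001, -0.764]]
ft_force: [0.6, 1.1, -1.4]
grip_width: 0.0851
gripper_force: 0.0
```

```bash
python3 - <<'E'
from kin import *
np.set_printoptions(precision=4,suppress=True)
s=telemetry.observe(); p0=np.array(s['position']);R0=np.array(s['tool_rot']);print(s['time_s'],p0,s['q'],s['ft_force'])
d=snap('scene');P=cloud(d)
h=cv2.cvtColor(d['image'],cv2.COLOR_RGB2HSV); t=(h[...,0]>100)&(h[...,0]<130)&(h[...,1]>110)&(np.linalg.norm(P[...,:2]-[.64,.42],axis=2)<.05)
q=P[t]; zt=np.nanpercentile(q[:,2],80); q=q[abs(q[:,2]-zt)<.008]; v=np.linalg.svd(q-q.mean(0))[2]; print('cap',len(q),np.median(q,0),v[2])
save(d,'pics/scene5.png',(180,90,480,340),2.2)
# lid refit
wood=(h[...,0]>8)&(h[...,0]<28)&(h[...,1]>70)&(P[...,2]>.195)&(P[...,2]<.35)&(P[...,0]>.3)&(abs(P[...,1]+.13)<.25)
Q=P[wood]; n=np.linalg.svd(Q-Q.mean(0))[2][2]; n*=np.sign(n[2]); print('lid angle',np.degrees(np.arctan2(n@EX,n[2])))
# push path (crate x, z rel fold), contact radius r, tool axis tip offset
def tcp(th,r,a,off=.012+.012,tip=.025,y=0.):
    th=np.radians(th); c=r*np.array([-np.cos(th),np.sin(th)])-off*np.array([np.sin(th),np.cos(th)])
    T=tool(a); return C2W([c[0],y,c[1]])-tip*T[:,2],T
np.set_printoptions(precision=1,suppress=True)
for th,r,a in [(40,.125,42),(60,.125,42),(80,.125,42),(100,.12,42),(120,.12,42),(140,.12,45),(160,.11,48),(180,.11,50)]:
    p,T=tcp(th,r,a); 
    for T1,l in((T,'same'),(T@Ro.from_euler('z',180,degrees=True).as_matrix(),'flip')):
        print(th,p*1e3,l,*ik(p,T1,np.array([-30,20,80,33,55,-148 if l=='same' else 32])))
E
```

```text
16.125 [0.5674 0.3758 0.1434] [  20.3188   30.5265   91.117    26.7547   21.2106 -126.5206] [ 0.5635  1.103  -1.4413]
cap 157 [0.6335 0.4209 0.0731] [0.0258 0.0359 0.999 ]
lid angle 46.42799070953138
40 [ 487.1 -158.5  260.7] same [ -45.5    8.   102.6   43.1   51.5 -164.5] 20.7023448623115
40 [ 487.1 -158.5  260.7] flip [-49.8   8.8 106.9  55.4  52.7  -2.6] 8.889597274699742e-12
60 [ 514.4 -152.7  295. ] same [ -44.     8.    98.5   45.2   53.7 -164.5] 10.3362374877063
60 [ 514.4 -152.7  295. ] flip [-46.    8.3 100.7  51.3  53.9   6.7] 1.1102230246251565e-13
80 [ 551.5 -144.8  317.7] same [ -41.3    9.8   94.2   47.3   53.6 -164.5] 1.0070088152125969
80 [ 551.5 -144.8  317.7] flip [-41.4   9.8  94.4  47.9  53.6  14.7] 1.1102230246251565e-13
100 [ 593.1 -135.9  321.1] same [ -36.9   13.1   89.4   45.7   51.6 -160. ] 9.899374455110913e-12
100 [ 593.1 -135.9  321.1] flip [-36.9  13.1  89.4  45.7  51.6  20. ] 5.551115123125783e-14
120 [ 634.2 -127.2  314.7] same [ -33.1   17.    85.    44.    49.3 -156.1] 2.220446049250313e-13
120 [ 634.2 -127.2  314.7] flip [-33.1  17.   85.   44.   49.3  23.9] 2.220446049250313e-13
140 [ 671.5 -119.3  295.2] same [ -29.5   21.5   79.9   38.5   48.8 -149.7] 1.1102230246251565e-13
140 [ 671.5 -119.3  295.2] flip [-29.5  21.5  79.9  38.5  48.8  30.3] 3.3306690738754696e-13
160 [ 690.7 -115.2  260.8] same [ -27.5   25.2   78.3   35.3   47.5 -147. ] 1.1102230246251565e-13
160 [ 690.7 -115.2  260.8] flip [-27.5  25.2  78.3  35.3  47.5  33. ] 1.2813012540176835e-13
180 [ 705.9 -112.   225.2] same [ -26.1   28.7   77.6   33.8   45.5 -146.1] 1.1102230246251565e-13
180 [ 705.9 -112.   225.2] flip [-26.1  28.7  77.6  33.8  45.5  33.9] 2.220446049250313e-13
```

View pics/scene5.png

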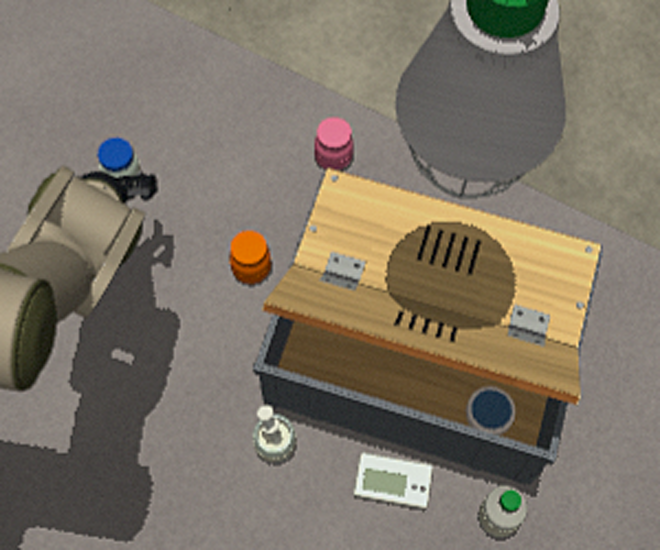

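The jar (116,152 in the crop) stands upright on the bench, released. Everything else is where it was, and the lid is still at 46°. Next, the route to the push start and the push arc.

```bash
cat >> kin.py <<'E'
def tcp(th,r,a,yaw=-8,off=.022,tip=.025,y=0.):
    th=np.radians(th); c=r*np.array([-np.cos(th),np.sin(th)])-off*np.array([np.sin(th),np.cos(th)])
    T=tool(a,yaw); return C2W([c[0],y,c[1]])-tip*T[:,2],T
E
python3 - <<'E'
from kin import *
np.set_printoptions(precision=1,suppress=True)
s=telemetry.observe(); p0=np.array(s['position']);R0=np.array(s['tool_rot']); q0=np.array(s['q'])
Z=[(38,.125,42),(60,.125,42),(80,.125,42),(100,.12,42),(120,.12,42),(140,.12,45),(160,.11,48),(180,.11,50)]
for yw in(-8,-20):
    q=np.array([-30,20,80,33,55,-148])
    for z in Z: p,T=tcp(*z,yaw=yw); q,e=ik(p,T,q); print(yw,z[0],p*1e3,q,e)
p1,T1=tcp(38,.125,42); pb=p1-.12*T1[:,2]
W=[(np.array([.44,.28,.32]),R0),(np.array([.40,.10,.40]),tool(45,15)),(pb,T1),(p1,T1)]
q=q0
for p,T in W: q,e=ik(p,T,q); print('W',p*1e3,q,e)
print(rows(p0,R0,W,-1,step=.045)[0],p1)
E
```

```text
-8 38 [ 486.  -152.2  258.3] [ -42.4    5.7  111.3   52.8   31.8 -162.8] 1.931032388005236e-13
-8 60 [ 515.8 -145.9  296. ] [ -38.2    5.3  104.1   41.8   34.2 -147.8] 2.498001805406602e-13
-8 80 [ 553.2 -137.9  318. ] [ -33.7    7.3   97.5   34.1   35.1 -136.9] 1.6653345369377348e-13
-8 100 [ 594.8 -129.1  320.7] [ -29.5   11.    92.3   29.    34.3 -129.4] 1.1102230246251565e-13
-8 120 [ 635.7 -120.4  313.7] [ -26.1   15.2   87.7   25.    33.  -123.7] 1.1102230246251565e-13
-8 140 [ 672.6 -112.9  293.7] [ -23.1   20.    82.4   18.8   35.  -116.4] 2.220446049250313e-13
-8 160 [ 691.2 -109.2  258.9] [ -21.7   24.    80.7   16.    35.2 -113.5] 1.1102230246251565e-13
-8 180 [ 705.7 -106.4  223.2] [ -20.8   27.6   80.    14.7   33.9 -112.1] 2.6701122734040906e-12
-20 38 [ 486.9 -148.4  258.3] [ -35.8    5.3  111.7   36.7   19.8 -135.8] 1.6653345369377348e-13
-20 60 [ 516.8 -142.1  296. ] [ -32.     5.1  104.2   21.6   24.9 -117.9] 2.220446049250313e-13
-20 80 [ 554.1 -134.2  318. ] [ -28.     7.3   97.4   12.7   28.1 -106.6] 1.1102230246251565e-13
-20 100 [ 595.7 -125.3  320.7] [-24.2  1
[... 895 characters left out ...]
,-0.04,0.0,0.0,0.0,-1],[0.001,-0.001,-0.039,0.0,0.0,0.0,-1],[0.002,-0.0,-0.04,0.0,0.0,0.0,-1],[0.01,-0.025,-0.03,0.047,-0.017,0.051,-1],[0.009,-0.027,-0.029,0.047,-0.017,0.052,-1],[0.007,-0.029,-0.027,0.047,-0.017,0.051,-1],[0.005,-0.03,-0.026,0.047,-0.017,0.052,-1],[0.002,-0.031,-0.025,0.048,-0.017,0.051,-1],[0.015,-0.039,-0.0,0.049,-0.009,0.046,-1]] 

[[0.013,-0.039,0.001,0.048,-0.008,0.046,-1],[0.011,-0.039,0.003,0.049,-0.009,0.046,-1],[0.01,-0.04,0.005,0.048,-0.008,0.046,-1],[0.008,-0.04,0.007,0.049,-0.009,0.046,-1],[0.005,-0.04,0.009,0.048,-0.008,0.047,-1],[0.0,0.0,0.04,0.0,-0.0,-0.0,-1],[0.0,0.0,0.04,0.0,-0.0,-0.0,-1],[0.0,0.0,0.04,0.0,-0.0,-0.0,-1]] 

[ 0.5 -0.2  0.3] [ 0.5 -0.2  0.3]
```

```bash
python3 - <<'E'
from kin import *
np.set_printoptions(precision=3,suppress=True)
s=telemetry.observe(); p0=np.array(s['position']);R0=np.array(s['tool_rot']); q0=np.array(s['q'])
p1,T1=tcp(38,.125,42,yaw=-20); pb=p1-.12*T1[:,2]
W=[(np.array([.44,.28,.32]),R0),(np.array([.40,.10,.40]),tool(45,10)),(pb,T1)]
q=q0
for p,T in W: q,e=ik(p,T,q); print('W',p*1e3,q,e)
print(rows(p0,R0,W,-1,step=.045)[0],p1)
E
```

```text
W [440. 280. 320.] [  13.045    3.041   98.008   20.696   42.869 -122.631] 1.6653345369377348e-13
W [400. 100. 400.] [ -11.519  -14.728  101.802   19.321   51.62  -117.862] 1.1102230246251565e-13
W [ 403.145 -117.941  338.645] [ -42.047  -11.788  111.641   27.26    37.52  -127.393] 1.1102230246251565e-13
[[0.001,-0.001,-0.04,0.0,0.0,0.0,-1],[0.001,-0.001,-0.04,0.0,0.0,0.0,-1],[0.001,-0.001,-0.04,0.0,0.0,0.0,-1],[0.002,-0.001,-0.04,0.0,0.0,0.0,-1],[0.001,-0.001,-0.039,0.0,0.0,0.0,-1],[0.002,-0.0,-0.04,0.0,0.0,0.0,-1],[0.01,-0.025,-0.03,0.059,-0.017,0.064,-1],[0.008,-0.027,-0.028,0.059,-0.017,0.064,-1],[0.006,-0.03,-0.027,0.059,-0.017,0.065,-1],[0.004,-0.031,-0.025,0.059,-0.017,0.064,-1],[0.001,-0.033,-0.023,0.059,-0.016,0.065,-1],[0.011,-0.036,0.003,0.063,-0.009,0.06,-1]] 

[[0.009,-0.036,0.005,0.063,-0.008,0.06,-1],[0.007,-0.036,0.008,0.063,-0.009,0.06,-1],[0.005,-0.036,0.01,0.064,-0.009,0.06,-1],[0.003,-0.036,0.012,0.063,-0.008,0.06,-1],[0.002,-0.035,0.014,0.064,-0.009,0.06,-1]] 

[ 0.403 -0.118  0.338] [ 0.487 -0.148  0.258]
```

send_rows:
  deltas:
    - [[0.001,-0.001,-0.04,0,0,0,1],[0.001,-0.001,-0.04,0,0,0,1],[0.001,-0.001,-0.04,0,0,0,-1],[0.002,-0.001,-0.04,0,0,0,-1],[0.001,-0.001,-0.039,0,0,0,-1],[0.002,0,-0.04,0,0,0,-1],[0.01,-0.025,-0.03,0.059,-0.017,0.064,-1],[0.008,-0.027,-0.028,0.059,-0.017,0.064,-1],[0.006,-0.03,-0.027,0.059,-0.017,0.065,-1],[0.004,-0.031,-0.025,0.059,-0.017,0.064,-1],[0.001,-0.033,-0.023,0.059,-0.016,0.065,-1],[0.011,-0.036,0.003,0.063,-0.009,0.06,-1]]

```text
time_s: 17.68
position: [0.4019, 0.0626, 0.3909]
tool_rot: [[-0.697, -0.085, 0.712], [-0.062, 0.996, 0.058], [-0.715, -0.003, -0.7]]
ft_force: [0.4, -0.4, -0.4]
grip_width: 0.0001
gripper_force: 0.0
```

send_rows:
  deltas:
    - [[0.009,-0.036,0.005,0.063,-0.008,0.06,-1],[0.007,-0.036,0.008,0.063,-0.009,0.06,-1],[0.005,-0.036,0.01,0.064,-0.009,0.06,-1],[0.003,-0.036,0.012,0.063,-0.008,0.06,-1],[0.002,-0.035,0.014,0.064,-0.009,0.06,-1],[0,0,0,0,0,0,-1],[0,0,0,0,0,0,-1]]

```text
time_s: 18.55
position: [0.4037, -0.1172, 0.3376]
tool_rot: [[-0.63, 0.341, 0.697], [0.228, 0.94, -0.254], [-0.742, -0.001, -0.67]]
ft_force: [0.2, 0.2, 0.1]
grip_width: 0.0001
gripper_force: 0.0
```

```bash
python3 - <<'E'
from kin import *
np.set_printoptions(precision=3,suppress=True)
s=telemetry.observe(); p0=np.array(s['position']);R0=np.array(s['tool_rot']); q=np.array(s['q']); print(s['time_s'],p0,q,s['ft_force'],s['grip_width'])
Y=-20
W=[tcp(38,.125,42,yaw=Y)]
for th,r,a in [(50,.125,42),(60,.125,42),(70,.125,42),(80,.125,42),(90,.122,42),(100,.12,42),(110,.12,42),(120,.12,42),(130,.12,44),(140,.12,45),(150,.115,47),(160,.11,48),(170,.11,49),(180,.11,50)]: W.append(tcp(th,r,a,yaw=Y,off=.022 if th<100 else .022-.006*min(1,(th-100)/40)))
for p,T in W: q,e=ik(p,T,q); assert e<1e-3
print(rows(p0,R0,W,-1,step=.02))
E
```

```text
18.55 [ 0.404 -0.117  0.338] [ -41.781  -11.659  111.714   27.055   37.292 -127.192] [0.199 0.151 0.138] 8.874305767848916e-05
[[-0.0,-0.0,0.02,0.0,-0.0,0.0,-1],[-0.0,-0.0,0.02,0.0,-0.0,0.0,-1],[-0.0,-0.0,0.02,0.0,-0.0,0.0,-1],[-0.0,-0.0,0.02,0.0,-0.0,0.001,-1],[-0.0,-0.0,0.02,0.0,-0.001,0.0,-1],[-0.001,-0.001,0.019,0.0,-0.0,0.001,-1],[-0.012,0.004,-0.003,0.0,-0.0,-0.0,-1],[-0.013,0.004,-0.002,0.0,-0.0,-0.0,-1],[-0.01,0.004,-0.0,0.0,-0.0,-0.0,-1],[-0.01,0.004,-0.001,0.0,-0.0,-0.0,-1],[-0.01,0.005,0.002,0.0,-0.0,-0.0,-1],[-0.01,0.005,0.001,0.0,-0.0,-0.0,-1]] 

[[-0.009,0.005,0.003,0.0,-0.0,-0.0,-1],[-0.009,0.006,0.003,0.0,-0.0,-0.0,-1],[-0.007,0.005,0.006,0.0,-0.0,-0.0,-1],[-0.007,0.006,0.006,0.0,-0.0,-0.0,-1],[-0.006,0.006,0.007,0.0,-0.0,-0.0,-1],[-0.006,0.005,0.006,0.0,-0.0,-0.0,-1],[-0.006,0.006,0.008,0.0,-0.0,-0.0,-1],[-0.005,0.006,0.008,0.0,-0.0,-0.0,-1],[-0.004,0.006,0.009,0.0,-0.0,-0.0,-1],[-0.004,0.006,0.009,0.0,-0.0,-0.0,-1],[-0.002,0.005,0.01,0.0,0.017,-0.0,-1],[-0.003,0.005,0.01,0.0,0.017,-0.0,-1]] 

[[-0.0,0.005,0.01,0.0,0.009,-0.0,-1],[-0.001,0.005,0.01,0.0,0.009,-0.0,-1],[0.003,0.003,0.009,0.0,0.017,-0.0,-1],[0.003,0.002,0.01,0.0,0.018,-0.0,-1],[0.008,0.003,0.017,0.0,0.017,-0.0,-1],[0.007,0.004,0.018,0.0,0.018,-0.0,-1],[0.009,0.003,0.017,0.0,0.017,-0.0,-1]] 

(array([ 0.707, -0.103,  0.217]), array([[-0.72 ,  0.342,  0.604],
       [ 0.262,  0.94 , -0.22 ],
       [-0.643,  0.001, -0.766]]))
```

Approaching under the lid and beginning the push.

send_rows:
  deltas:
    - [[0,0,0.02,0,0,0,-1],[0,0,0.02,0,0,0,-1],[0,0,0.02,0,0,0,-1],[0,0,0.02,0,0,0,-1],[0,0,0.02,0,0,0,-1],[-0.001,-0.001,0.019,0,0,0,-1],[-0.012,0.004,-0.003,0,0,0,-1],[-0.013,0.004,-0.002,0,0,0,-1],[-0.01,0.004,0,0,0,0,-1],[-0.01,0.004,-0.001,0,0,0,-1]]

```text
time_s: 19.8
position: [0.5163, -0.1413, 0.2958]
tool_rot: [[-0.632, 0.34, 0.697], [0.227, 0.941, -0.253], [-0.741, -0.002, -0.671]]
ft_force: [-3.6, -1.0, -2.9]
grip_width: 0.0003
gripper_force: 0.0
```

```bash
cat >> h.py <<'E'
def lid(d):
    P=cloud(d);h=cv2.cvtColor(d['image'],cv2.COLOR_RGB2HSV)
    c=P-FOLD; x=c@EX; y=c@EY; z=c[...,2]; rho=np.hypot(x,z)
    m=(h[...,0]>8)&(h[...,0]<28)&(h[...,1]>70)&(rho>.06)&(rho<.18)&(abs(y)<.19)&(z>.01)
    a=np.degrees(np.arctan2(z,-x))[m]; return m.sum(),np.percentile(a,[10,50,90]) if m.sum() else None
E
python3 - <<'E'
from h import *
s=telemetry.observe(); print(s['time_s'],s['position'],s['q'],s['ft_force'])
d=snap('scene'); print(lid(d),lid(snap('top'))); save(d,'pics/scene6.png',(260,90,500,330),2.4)
E
```

```text
19.8 [ 0.51632772 -0.14129293  0.29582317] [ -31.95919061    5.05393185  104.2537625    21.41568963   25.0343905
 -117.82516178] [-3.60445648 -1.04329019 -2.86664822]
(np.int64(1315), array([56.80982331, 59.39392163, 60.11517974])) (np.int64(4421), array([59.08332737, 61.34406503, 62.15174044]))
```

View pics/scene6.png

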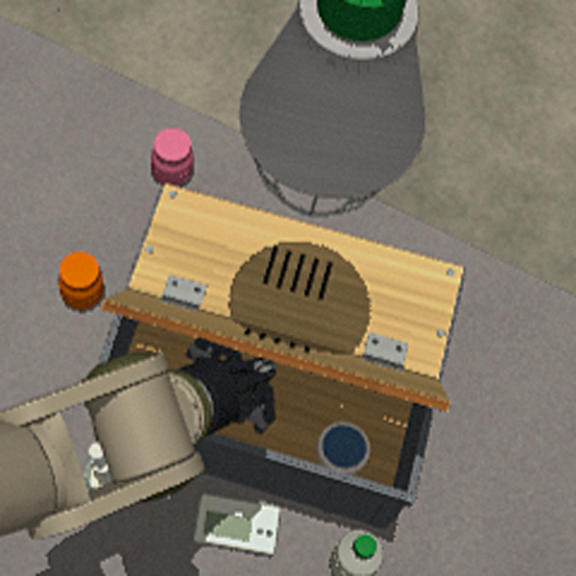

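The lid is at about 60° and the fingers are pushing on its underside at around (255,350), with a small force. I'll continue along the arc.

send_rows:
  deltas:
    - [[-0.01,0.005,0.002,0,0,0,-1],[-0.01,0.005,0.001,0,0,0,-1],[-0.009,0.005,0.003,0,0,0,-1],[-0.009,0.006,0.003,0,0,0,-1],[-0.007,0.005,0.006,0,0,0,-1],[-0.007,0.006,0.006,0,0,0,-1],[-0.006,0.006,0.007,0,0,0,-1],[-0.006,0.005,0.006,0,0,0,-1]]

```text
time_s: 20.9
position: [0.5955, -0.1247, 0.3214]
tool_rot: [[-0.629, 0.341, 0.699], [0.227, 0.94, -0.254], [-0.743, -0.001, -0.669]]
ft_force: [-5.2, -0.0, 2.9]
grip_width: -0.0
gripper_force: 2.4
```

send_rows:
  deltas:
    - [[-0.006,0.006,0.008,0,0,0,-1],[-0.005,0.006,0.008,0,0,0,-1],[-0.004,0.006,0.009,0,0,0,-1],[-0.004,0.006,0.009,0,0,0,-1],[-0.002,0.005,0.01,0,0.017,0,-1],[-0.003,0.005,0.01,0,0.017,0,-1]]

```text
time_s: 21.65
position: [0.6601, -0.1126, 0.3017]
tool_rot: [[-0.654, 0.342, 0.675], [0.237, 0.94, -0.246], [-0.718, -0.001, -0.696]]
ft_force: [-3.9, 1.4, 1.4]
grip_width: -0.0002
gripper_force: 1.9
```

```bash
python3 - <<'E'
from kin import *
np.set_printoptions(precision=3,suppress=True)
s=telemetry.observe(); p0=np.array(s['position']);R0=np.array(s['tool_rot']); q=np.array(s['q']); print(s['time_s'],p0,q,s['ft_force'])
print(lid(snap('scene')),lid(snap('top')))
t=p0+.025*R0[:,2]-FOLD; print('tip crate',t@EX,t@EY,t[2])
W=[tcp(th,r,a,yaw=-20,off=o) for th,r,a,o in [(140,.12,45,.016),(150,.115,47,.016),(160,.11,48,.016),(170,.11,49,.016),(180,.11,50,.016)]]
for p,T in W: q,e=ik(p,T,q); assert e<1e-3
rows(p0,R0,W,-1,step=.012)
E
```

```text
21.65 [ 0.66  -0.113  0.302] [-19.694  18.643  83.677  -0.504  31.784 -89.423] [-3.928  1.398  1.381]
(np.int64(3250), array([119.564, 123.108, 125.269])) (np.int64(2749), array([118.628, 122.944, 124.954]))
tip crate 0.06419188254046151 -0.0006250048794545053 0.10233881441137843
[[-0.001,0.005,0.01,-0.0,0.008,0.001,-1],[-0.0,0.005,0.009,-0.001,0.008,0.0,-1],[0.003,0.003,0.01,0.0,0.017,0.0,-1],[0.003,0.002,0.009,0.0,0.018,0.0,-1],[0.004,0.002,0.009,0.0,0.009,0.0,-1],[0.004,0.001,0.009,0.0,0.008,0.0,-1],[0.003,0.002,0.009,0.0,0.009,0.0,-1],[0.003,0.002,0.008,0.0,0.008,0.0,-1],[0.005,0.001,0.008,0.0,0.009,0.0,-1],[0.004,0.002,0.009,0.0,0.009,0.0,-1]]
```

send_rows:
  deltas:
    - [[-0.001,0.005,0.01,0,0.008,0,-1],[0,0.005,0.009,0,0.008,0,-1],[0.003,0.003,0.01,0,0.017,0,-1],[0.003,0.002,0.009,0,0.018,0,-1],[0.004,0.002,0.009,0,0.009,0,-1],[0.004,0.001,0.009,0,0.008,0,-1],[0.003,0.002,0.009,0,0.009,0,-1]]

```text
time_s: 22.62
position: [0.6979, -0.1053, 0.244]
tool_rot: [[-0.704, 0.342, 0.623], [0.255, 0.94, -0.227], [-0.663, -0.001, -0.749]]
ft_force: [0.3, 1.8, 3.1]
grip_width: 0.0001
gripper_force: 1.8
```

```bash
python3 - <<'E'
from kin import *
np.set_printoptions(precision=3,suppress=True)
s=telemetry.observe(); p0=np.array(s['position']);R0=np.array(s['tool_rot']); q=np.array(s['q']); print(s['time_s'],p0,q,s['ft_force'])
print(lid(snap('scene')),lid(snap('top')))
t=p0+.025*R0[:,2]-FOLD; print('tip crate',t@EX,t@EY,t[2])
W=[tcp(180,.115,50,yaw=-20,off=.022)]
rows(p0,R0,W,-1,step=.008,nd=4)
E
```

```text
22.625 [ 0.698 -0.105  0.244] [-17.626  25.839  80.123  -3.     32.563 -85.743] [0.307 1.78  3.069]
(np.int64(2901), array([156.861, 160.373, 162.564])) (np.int64(2550), array([154.81 , 159.513, 161.631]))
tip crate 0.1016025643658951 -0.0006538373149780583 0.04325887755089253
[[0.0013,0.0019,0.0058,-0.0002,0.0067,0.0002,-1],[0.0013,0.0019,0.0058,-0.0002,0.0067,0.0002,-1],[0.0012,0.0019,0.0058,-0.0002,0.0067,0.0002,-1],[0.0011,0.0019,0.0059,-0.0001,0.0067,0.0003,-1]]
```

send_rows:
  deltas:
    - [[0.0026,0,0.004,0,0,0,-1],[0.0026,0,0.004,0,0,0,-1],[0.0026,0,0.004,0,0,0,-1],[0.0026,0,0.003,0,0,0,-1]]

```text
time_s: 23.22
position: [0.7, -0.1064, 0.2265]
tool_rot: [[-0.703, 0.342, 0.624], [0.255, 0.94, -0.228], [-0.664, -0.001, -0.747]]
ft_force: [2.3, 0.9, 4.5]
grip_width: -0.0003
gripper_force: 1.8
```

send_rows:
  deltas:
    - [[0.001,0,0.0012,0,0,0,-1],[0.001,0,0.0012,0,0,0,-1],[0,0,0,0,0,0,-1]]

```text
time_s: 23.6
position: [0.6999, -0.1064, 0.2233]
tool_rot: [[-0.703, 0.342, 0.623], [0.255, 0.94, -0.228], [-0.664, -0.002, -0.748]]
ft_force: [2.3, 0.0, 3.0]
grip_width: 0.0001
gripper_force: 1.4
```

```bash
python3 - <<'E'
from kin import *
s=telemetry.observe(); p0=np.array(s['position']);R0=np.array(s['tool_rot']);print(s['time_s'],p0,s['ft_force'])
t=p0+.025*R0[:,2]-FOLD; print('tip crate',t@EX,t[2])
d=snap('scene');P=cloud(d);c=P-FOLD;x,y,z=c@EX,c@EY,c[...,2]
for a,b in((.02,.05),(.05,.08),(.08,.11),(.11,.14),(.14,.162)):
    m=(x>a)&(x<b)&(y>.08)&(y<.19)&(z<.08); print(a,np.median(z[m]),m.sum())
E
```

```text
23.6 [ 0.69987703 -0.10643037  0.22331463] [2.31784122 0.03904695 2.95087211]
tip crate 0.10326731840029392 0.022612742983647627
0.02 -0.09090994154113047 6
0.05 nan 0
0.08 0.015315278250079237 40
0.11 0.01670108845003168 244
0.14 0.01781772607022114 221
  return _methods._mean(a, axis=axis, dtype=dtype,
  ret = ret.dtype.type(ret / rcount)
```

About 2° remain, so I'll press on gently until the force rises.

send_rows:
  deltas:
    - [[0.0013,0,0.0015,0,0,0,-1],[0.0013,0,0.0015,0,0,0,-1],[0,0,0,0,0,0,-1]]

```text
time_s: 24.02
position: [0.6999, -0.1063, 0.2191]
tool_rot: [[-0.704, 0.342, 0.623], [0.255, 0.94, -0.228], [-0.663, -0.001, -0.748]]
ft_force: [2.1, -0.1, 2.6]
grip_width: 0.0
gripper_force: 1.4
```

send_rows:
  deltas:
    - [[0.0008,0,0.0009,0,0,0,-1],[0,0,0,0,0,0,-1]]

```text
time_s: 24.28
position: [0.6999, -0.1063, 0.2182]
tool_rot: [[-0.703, 0.342, 0.623], [0.255, 0.94, -0.228], [-0.664, -0.001, -0.748]]
ft_force: [1.9, 0.6, 2.6]
grip_width: -0.0001
gripper_force: 1.5
```

send_rows:
  deltas:
    - [[0.0008,0,0.0009,0,0,0,-1],[0.0008,0,0.0009,0,0,0,-1],[0,0,0,0,0,0,-1]]

```text
time_s: 24.65
position: [0.7001, -0.1063, 0.2178]
tool_rot: [[-0.701, 0.342, 0.626], [0.254, 0.94, -0.229], [-0.666, -0.001, -0.746]]
ft_force: [-5.2, 1.7, 12.8]
grip_width: -0.0
gripper_force: 6.2
```

send_rows:
  deltas:
    - [[0.0008,0,0.0009,0,0,0,-1],[0,0,0,0,0,0,-1]]

```text
time_s: 24.9
position: [0.7001, -0.1064, 0.2177]
tool_rot: [[-0.7, 0.342, 0.627], [0.253, 0.94, -0.229], [-0.667, -0.002, -0.745]]
ft_force: [-9.6, 2.6, 17.0]
grip_width: -0.0003
gripper_force: 8.7
```

Firm stop, with the force rising and no motion. I'll back off along the tool axis, well clear.

send_rows:
  deltas:
    - [[-0.003,0,-0.004,0,0,0,-1],[-0.002,0,-0.01,0,0,0,-1],[0,0,-0.02,0,0,0,-1],[0,0,-0.035,0,0,0,-1],[0,0,-0.035,0,0,0,-1],[0,0,-0.035,0,0,0,-1],[0,0,-0.035,0,0,0,-1],[0,0,-0.035,0,0,0,-1],[0,0,-0.035,0,0,0,-1],[0,0,-0.025,0,0,0,-1],[0,0,0,0,0,0,-1],[0,0,0,0,0,0,-1]]

```text
time_s: 26.4
position: [0.5356, -0.0463, 0.4182]
tool_rot: [[-0.704, 0.342, 0.622], [0.255, 0.94, -0.228], [-0.663, -0.001, -0.749]]
ft_force: [0.8, -0.3, 0.2]
grip_width: 0.0002
gripper_force: 0.0
```

```bash
python3 - <<'E'
from kin import *
s=telemetry.observe(); print(s['time_s'],s['position'],s['q'],s['ft_force'])
for n in('scene','top'):
    d=snap(n);P=cloud(d);c=P-FOLD;x,y,z=c@EX,c@EY,c[...,2]
    for a,b in((.02,.05),(.05,.08),(.08,.11),(.11,.14),(.14,.162)):
        m=(x>a)&(x<b)&(abs(y)<.19)&(z<.08)&(z>-.05); print(n,a,np.median(z[m]) if m.any() else None,m.sum())
    if n=='scene': save(d,'pics/end.png',(180,60,500,340),2)
    h=cv2.cvtColor(d['image'],cv2.COLOR_RGB2HSV); t=(h[...,0]>100)&(h[...,0]<130)&(h[...,1]>110)&(np.linalg.norm(P[...,:2]-[.634,.421],axis=2)<.06); print('jar',np.median(P[t],0))
E
```

```text
26.4 [ 0.53559742 -0.04632718  0.41822524] [-16.52361553   1.59677916  83.82219276  -2.9523465   53.16560668
 -85.68118414] [ 0.77711639 -0.28246278  0.22948512]
scene 0.02 0.009600946751467831 905
scene 0.05 0.009665021288442016 1059
scene 0.08 0.009500370202442349 1113
scene 0.11 0.00956128712524848 1102
scene 0.14 0.009615254343806778 759
jar [0.63410766 0.42163626 0.0715465 ]
top 0.02 0.012889696267908202 1479
top 0.05 0.012804943393456364 965
top 0.08 0.012858567836197793 794
top 0.11 0.012675736911133939 719
top 0.14 0.012610550675526203 514
jar [0.63800378 0.42370012 0.07486957]
```

View pics/end.png

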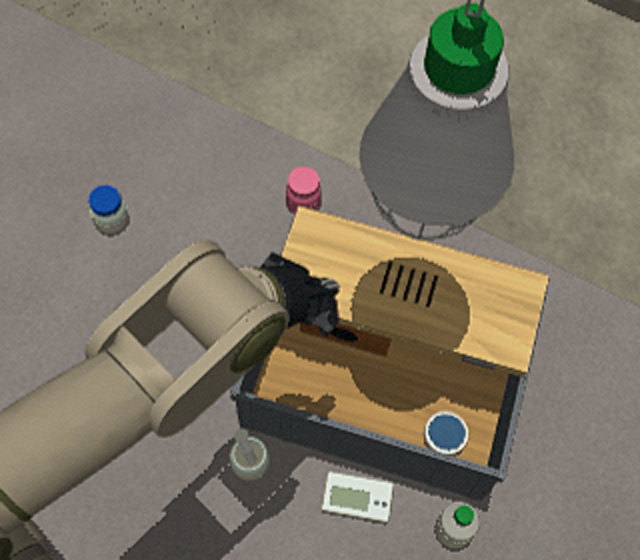

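The lid lies flat on the rear half and the box is open. The jar stands at (106,210) on the bench, and the bystanders, the lamp and the look-alikes are where they were. The arm is clear.

```bash
python3 -c "
from rig import env; print(env.close_job())"
```

```text
the job is handed in; nothing more can be done
None
```

The feeding jar stands upright and released on the bench, the lid's front half lies flat on the rear half, the lamp and other things look untouched in the last pictures, and I handed the job in at about 26 s; no verdict was returned.

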